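# Latch and pin the lens polisher's hold-down lever

### The job

Press the lens polisher's raised hold-down lever until it snaps past its spring and stays down between the two cheeks of the fork. Then take the lock pin from its wooden rest and feel it gently through both cheeks and the lever's hole between them, whose block has some play, never forcing it there with more than 30 N, and push it fully home so that its head sits against the fork. Leave the lens tray, the rinse bottle and the wrench alone.

Things in the scene. Friction and masses are not known exactly. Their poses are not given: they have to be found in the camera images.
- station: Fixed grey-green polishing station. Origin at its foot under the fork's centre (its height varies by 12 mm). x along the bore, y from fork to hinge (hinge at y=+160), z up. Base plate 130 (x) x 330 (y, -65 to +265) mm, top at z=30. Fork: two steel cheeks, each 12 thick (x), 34 wide (y), tops at z=91.5, gap 18; 15 mm bore at z=75. Lens chuck stands under the lever.
- fork_bore (a point): Centre of the fork: on the bore's axis, midway between the cheeks (outer cheek faces 21 mm away along +x and -x); axes as the station's. The pin may be put in from either side.
- lever (a joint): Lever angle, rad: 0 = raised as found, 0.28 = down. Its over-centre spring pushes up (some 9 N at the pad), past about 0.2 it snaps down to its stop and holds. Bar 14 mm thick; its 12.2 mm hole is in an eye block that slides stiffly (12 N) in a window; down, the hole is level with the bore but up to 3.5 mm off along the lever, unmeasured: feel for it with the pin inside the wider bore.
- lever_pad (a point): Middle of the top face of the lever's black thumb pad (40 x 56 mm, 12 mm thick), at the end of the lever, 250 mm from the hinge, 90 mm beyond the fork (-y of the station). It comes down about 69 mm when the lever is pressed; then its top is 89 mm above the station's origin.
- pin: Steel lock pin, 65 g: shank 10 mm in diameter, 74 mm from underside of head to tip (cut square); head 20 mm in diameter, 8 mm thick. Origin on the axis at the underside of the head; x along the shank to the tip. Lies level in a wooden rest, axis 32 mm above the bench, shank free to grip from 5 to 65 mm from the head.
- pin_mid (a point): Point on the pin's axis 21 mm from the underside of the head towards the tip: it coincides with fork_bore when the pin is fully home (head against a cheek).
- pin_rest: Fixed wooden rest of the pin: base 124 (x) x 50 (y) x 8 mm, origin at the centre of its underside; grooved blocks 36 mm wide hold the head at x=-46 and the tip at x=+34 mm, open between them; stop behind the head 30 mm high. The pin's tip points to the rest's +x.
- lens_tray: Bystander: flat aluminium tray of glass lens blanks, 160 x 130 x 22 mm, origin at the centre of its underside.
- rinse_bottle: Bystander: white bottle, 54 mm in diameter, 130 mm high, origin at the centre of its underside.
- wrench: Bystander: steel wrench 160 mm long lying along its x, origin at the middle of its underside.

How it is judged:
By the outcome, as a careful person would: the job done as asked, in the order asked, and still so for the second after the job is handed in, with the robot touching nothing.
It also fails if it takes over 72 s, if anything falls off the work surface, if the arm or the gripper's body presses on something with over 40 N, if the wrist force passes 120 N, or if a joint passes its speed limit or range.

### The arm

A 7-joint arm with a two-finger parallel gripper is mounted at the origin on the work surface. World frame = base frame: x ahead of the robot, y to its left, z up, the work surface at z = 0. Lengths are in mm, angles in degrees, forces in N, time in s.
With the tool pointing down it reaches from about 400 to 900 mm from the base axis. Payload 5.5 kg.
Tool frame: the origin (TCP) lies at the very end of the fingers, on their centre line; the grasp point (between the pads) lies 19 mm behind it; z points along the fingers, y is the line along which they close (so a half turn about z gives the same grasp; the last joint's range is limited). The gripper opens to 85 mm and grips with 20 to 120 N. Pads are 22 mm wide; open, the fingers measure 114 mm over their backs; the gripper's body (76 mm by 85 mm) begins 54 mm behind the grasp point. The pads swing forward as they close: fully open they stand 13 mm farther back than shut.
Start: joints at [-56.883, 28.699, -24.465, 88.831, 12.651, 65.22, -12.049], TCP at [201.219, 618.07, 231.31] pointing down, gripper open.
Joint ranges: [-164.97, 164.97], [-17.58, 116.51], [-87.97, 89.64], [11.32, 138.91], [-80.73, 260.73], [10.89, 115.49], [-147.41, 147.41]. Speed limits (degrees/s): [147.25, 147.25, 180, 180, 180, 180, 180].

### API

Orientations are given as [roll, pitch, yaw] about the fixed x, y, z axes, in that order (R = Rz(yaw) Ry(pitch) Rx(roll)).
In Python, from plant import bot gives the robot as it stands. Calls block until the motion is done:
- bot.move_pose(position, orientation): joint-space move of the TCP to a pose.
- bot.move_straight(position, frame=None, rate=150): straight line of the TCP; frame=None keeps the orientation; rate is the mean speed in mm/s.
- bot.goto_joints(angles): joint-space move.
- bot.grip(opening): finger opening in mm; the grip force is fixed at half the most; returns when the fingers have stopped.
- bot.dwell(seconds).
- bot.inverse_kinematics(position, orientation): joint angles nearest the present ones, or None.
- bot.state(): the state.
- bot.read_camera(name): name is "side" or "top" or "wrist"; returns the picture (420x560x3 uint8, red, green, blue); there is no depth.
- bot.camera_model(name): a dict with "camera_matrix" (3x3 intrinsics, pixels), "pose" (4x4, takes a point from camera to world coordinates). Camera axes: x right, y up, looking along -z (the intrinsics and any distortion apply to the point x, -y, -z); pixel columns grow to the right and rows downward; lengths in mm; the calibration is good to about 2 mm. A picture is of the moment at which its call begins: read the wrist's pose just before it. camera_model takes no time and is no camera call; for the wrist camera it gives the pose at the moment of the call.
A pose or a line that the arm cannot do raises bot.IKError and nothing moves.
- bot.finish_job(): hands the job in; it is judged then, once.
Trained networks look in the newest picture that a camera, given by its name, has taken for a name from the list of things; names that differ only in an ending like _2 or _b are one class to them, and where a whole thing is asked for, a point or a joint stands for the part that bears it (a point fixed in the world has none). Each returns a list of dicts, best first, with "confidence" (0 to 1); they miss things now and then, are a little off and sometimes report something else, mostly with a low value. They report only what shows in the picture. A call takes as long as a camera call.
- bot.search_frame(camera, name): "bbox" ([left, top, width, height] in pixels, round what is visible of it).
- bot.masks_of(camera, name): "mask" (420x560 bool, what is visible of it) and "bbox" ([left, top, width, height] in pixels, round what is visible of it).
The state is a dict: "time": time; "qpos": joint angles; "qd": joint speeds; "joint_torque": joint torques, N m; "position": TCP position; "eef_rot": TCP orientation; "force": force on the tool from outside, world axes, zero at the start; "torque": the same for the moment, N m; "opening": finger opening in mm; "grasp_force": force on a finger pad.
Only numpy, scipy, OpenCV 4.12 (cv2) and the standard library are available. Lean on these libraries where they do the work, as an engineer would, in place of code of your own. Each camera call takes 0.05 s, during which the arm holds its last target. There are 200 camera calls.

## Working session

There is one attempt and no reset: what is moved stays moved. The work goes in short steps, each a Python script; the robot and the scene stay as the last script left them, time stands still between calls to the robot, and variables do not carry over. Pictures are saved under pics/ and viewed, at most 10 in all, crops included, and the job is handed in when it is done.

```bash
ls; mkdir -p pics
python3 - <<'E'
from plant import bot
import cv2,numpy as np
np.set_printoptions(precision=1,suppress=True)
ims=[]
for c in ["side","top"]:
    im=bot.read_camera(c); ims.append(im)
    cv2.imwrite(f"pics/{c}0.png",im[:,:,::-1])
    m=bot.camera_model(c); print(c,m)
    for n in ["station","lever_pad","pin","pin_rest","lens_tray","rinse_bottle","wrench","lever"]:
        print(n,[(d["bbox"],round(d["confidence"],2)) for d in bot.search_frame(c,n)[:2]])
print(bot.state())
E
```

```text
pics
side {'camera_matrix': array([[395.5,   0. , 285.3],
       [  0. , 395.5, 202.1],
       [  0. ,   0. ,   1. ]]), 'pose': array([[   0.9,    0.4,   -0.4,  268.9],
       [  -0.5,    0.6,   -0.6, -552.9],
       [   0. ,    0.7,    0.7,  754.4],
       [   0. ,    0. ,    0. ,    1. ]])}
station [([182.9, 173.0, 129.7, 104.7], 0.71)]
lever_pad [([212.9, 187.1, 103.3, 40.5], 0.77)]
pin [([311.5, 381.5, 44.4, 21.1], 0.84)]
pin_rest [([304.5, 368.7, 69.8, 50.3], 0.89)]
lens_tray [([149.2, 146.9, 66.7, 43.6], 0.64)]
rinse_bottle [([390.5, 279.8, 34.9, 51.4], 0.73), ([319.0, 205.7, 47.0, 37.4], 0.57)]
wrench [([317.3, 203.5, 50.7, 40.9], 0.72)]
lever [([215.5, 188.0, 99.8, 42.4], 0.78)]
top {'camera_matrix': array([[413.8,   0. , 281.3],
       [  0. , 413.8, 207.5],
       [  0. ,   0. ,   1. ]]), 'pose': array([[   0. ,    1. ,   -0.1,  507.9],
       [  -1. ,    0. ,    0. ,   25.2],
       [   0. ,    0.1,    1. , 1180.6],
       [   0. ,    0. ,    0. ,    1. ]])}
station [([187.6, 204.1, 143.6, 73.4], 0.81)]
lever_pad [([210.2, 210.6, 120.3, 39.4], 0.58)]
pin [([410.6, 249.7, 6.7, 26.9], 0.43)]
pin_rest [([400.1, 234.7, 23.6, 49.4], 0.89)]
lens_tray []
rinse_bottle [([387.0, 173.5, 22.4, 23.9], 0.86)]
wrench [([287.8, 136.7, 16.5, 50.4], 0.69), ([209.8, 211.6, 120.8, 37.1], 0.6)]
lever [([211.7, 211.2, 119.7, 41.0], 0.88)]
{'time': 0.9, 'qpos': array([-56.9,  28.7, -24.5,  88.8,  12.7,  65.2, -12.1]), 'qd': array([ 0. , -0. ,  0. ,  0. ,  0. ,  0. , -0.1]), 'joint_torque': array([ -0. , -56.9,  -5.8, -28.1,   0. ,   0. ,   0. ]), 'position': array([201.2, 618.1, 231.3]), 'eef_rot': array([180.,  -0., 162.]), 'force': array([ 0.3, -0.4, -0.2]), 'torque': array([-0.,  0.,  0.]), 'grasp_force': 0.0, 'opening': 85.29618565889331}
```

Run:
```python
import cv2,numpy as np
s=cv2.imread("pics/side0.png");t=cv2.imread("pics/top0.png")
cv2.imwrite("pics/a.png",cv2.resize(s[130:420,140:440],None,fx=2.05,fy=2.05,interpolation=cv2.INTER_CUBIC))
cv2.imwrite("pics/b.png",cv2.resize(t[120:300,170:440],None,fx=2.9,fy=2.9,interpolation=cv2.INTER_CUBIC))
```

```text
(no output)
```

View pics/a.png

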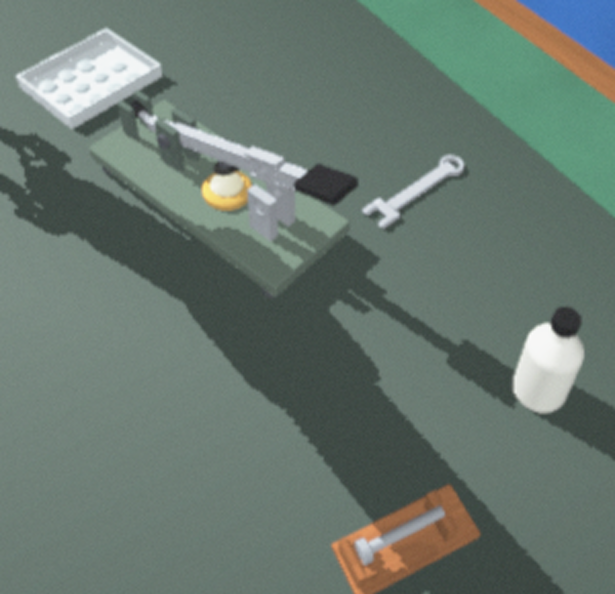

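View pics/b.png

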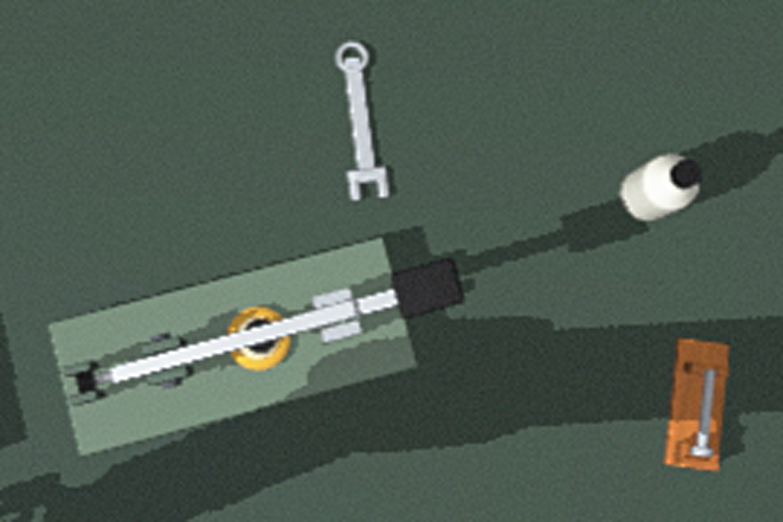

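```bash
cat > h.py <<'E'
from plant import bot
import cv2,numpy as np
from scipy.optimize import least_squares
from scipy.spatial.transform import Rotation as R
np.set_printoptions(precision=2,suppress=True)
def proj(m,P):
    T=np.linalg.inv(m["pose"]); p=np.atleast_2d(P)@T[:3,:3].T+T[:3,3]
    q=np.c_[p[:,0],-p[:,1],-p[:,2]]@m["camera_matrix"].T
    return q[:,:2]/q[:,2:]
def plane(m,uv,z):
    uv=np.atleast_2d(uv); r=np.c_[uv,np.ones(len(uv))]@np.linalg.inv(m["camera_matrix"]).T
    d=(r*[1,-1,-1])@m["pose"][:3,:3].T; o=m["pose"][:3,3]
    return o+d*((z-o[2])/d[:,2])[:,None]
def st2w(s,P):
    P=np.atleast_2d(P); return P@R.from_euler('z',s[3]).as_matrix().T+s[:3]
E
python3 - <<'E'
from h import *
t=bot.camera_model("top");s=bot.camera_model("side")
print({k:v for k,v in t.items() if k not in("camera_matrix","pose")})
T=lambda a:np.array(a)/2.9+[170,120]
S=lambda a:np.array(a)/2.05+[140,130]
ct=T([(383,237),(414,366),(80,455),(50,325)]);cs=S([(348,225),(277,277),(92,152)])
K=np.array([(65,-65,30),(-65,-65,30),(-65,265,30),(65,265,30)],float)
f=lambda p:np.r_[(proj(t,st2w(p,K))-ct).ravel(),(proj(s,st2w(p,K[:3]))-cs).ravel()]
r=least_squares(f,[450,50,0,0.2]);p=r.x
print(p,np.degrees(p[3]),r.fun)
for P in [(0,0,75),(0,-90,89),(0,-90,158)]: print(P,st2w(p,P))
print("fork top mid from top img",plane(t,T([(336,315)]),p[2]+91))
for m,q in((t,T([(702,452),(709,370)])),(s,S([(365,550),(443,513)]))): 
    w=plane(m,q,34);d=w[1]-w[0];print("pin",w,np.hypot(*d[:2]),np.degrees(np.arctan2(d[1],d[0])))
E
```

```text
{}
[568.75  -8.76   3.3    0.29] 16.626036556647314 [-0.84 -1.34  0.86 -0.73 -0.3   0.04 -1.27 -1.19  1.47 -2.03 -0.75  5.58
 -2.42 -1.97]
(0, 0, 75) [[568.75  -8.76  78.3 ]]
(0, -90, 89) [[594.5 -95.   92.3]]
(0, -90, 158) [[594.5 -95.  161.3]]
fork top mid from top img [[566.18  -9.63  94.3 ]]
pin [[ 449.24 -363.28   34.  ]
 [ 527.12 -370.43   34.  ]] 78.2097086220241 -5.244481337098614
pin [[ 452.47 -362.78   34.  ]
 [ 528.14 -373.18   34.  ]] 76.37759853887925 -7.827902190210314
```

Run:
```python
from h import *
st=bot.state();m=bot.camera_model("wrist")
Tt=np.eye(4);Tt[:3,:3]=R.from_euler('xyz',st["eef_rot"],degrees=True).as_matrix();Tt[:3,3]=st["position"]
print(np.linalg.inv(Tt)@m["pose"],m["camera_matrix"])
for n,P,ys in(("fork",[560,-9,78],(14.5,194.5,-165.5)),("pin",[465,-365,13],(-6.5,173.5)),("pad",[594,-95,90],(14.5,194.5,104,-76)),("view",[545,-20,330],(14.5,194.5))):
    for y in ys: print(n,y,bot.inverse_kinematics(P,[180,0,y]))
```

```text
[[   0.      0.96    0.28   70.62]
 [   1.     -0.      0.      0.11]
 [   0.      0.28   -0.96 -142.71]
 [   0.      0.      0.      1.  ]] [[370.02   0.   277.89]
 [  0.   370.02 214.37]
 [  0.     0.     1.  ]]
fork 14.5 [-13.81  29.81  15.16 109.57 -11.2   42.03 -67.71]
fork 194.5 [  7.4   29.64 -11.63 108.81   8.51  42.38  95.45]
fork -165.5 [  7.4   29.64 -11.63 108.81   8.51  42.38  95.45]
pin -6.5 [ 13.43  41.16  29.41 106.38 -29.96  40.32 -36.34]
pin 173.5 [ 21.46  38.83  18.49 106.1  -18.82  38.06 134.58]
pad 14.5 [ -7.33  32.56  18.3  103.33 -13.53  46.24 -57.81]
pad 194.5 [ 10.43  31.59  -5.11 102.67   3.72  45.9  107.98]
pad 104 [  0.82  31.62   7.49 103.03  -5.48  45.7   25.04]
pad -76 [ -41.11   62.23   77.32  104.38  -64.97   72.31 -109.84]
view 14.5 [-12.32  11.37  13.57  98.02  -2.8   70.95 -73.6 ]
view 194.5 [ -1.07  11.35   0.41  97.64  -0.09  71.01 103.86]
```

Run:
```python
from h import *
bot.grip(0)
bot.move_pose([580,-20,270],[180,0,14.5])
m=bot.camera_model("wrist");im=bot.read_camera("wrist")
cv2.imwrite("pics/w1.png",im[:,:,::-1]);np.save("w1.npy",np.array([m["camera_matrix"]]));np.save("w1p.npy",m["pose"])
for n in ("lever_pad","station"): print(n,[(d["bbox"],d["confidence"]) for d in bot.search_frame("wrist",n)[:2]])
s=bot.state();print(s["time"],s["position"],s["force"],s["opening"])
```

```text
lever_pad [([37.6, 185.2, 373.5, 67.0], 0.64), ([0.4, 118.7, 413.3, 133.3], 0.45)]
station [([3.9, 122.6, 404.9, 131.3], 0.6), ([490.0, 258.5, 69.6, 103.9], 0.36)]
4.4417 [580.04 -19.06 269.86] [ 0.48 -0.09  0.86] 0.0661188412884309
```

View pics/w1.png

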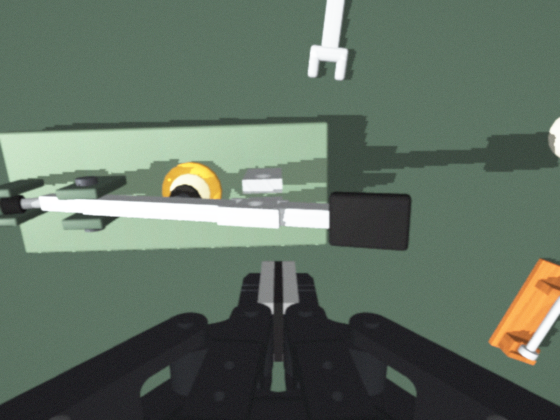

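Run:
```python
from h import *
t=bot.camera_model("top");m=dict(camera_matrix=np.load("w1.npy")[0],pose=np.load("w1p.npy"))
T=lambda a:np.array(a)/2.9+[170,120]
ct=T([(383,237),(414,366),(80,455),(50,325)])
K=np.array([(65,-65,30),(-65,-65,30),(-65,265,30),(65,265,30)],float)
C=np.array([(21,17,91.5),(21,-17,91.5),(9,-17,91.5),(9,17,91.5)],float)
cw=np.array([(328,123),(328,244),(24,252),(2,134)]);cc=np.array([(244,180),(282,180),(282,190.5),(243,190.5)])
for useT in(1,0):
    f=lambda p:np.r_[useT*(proj(t,st2w(p,K))-ct).ravel()*1.5,(proj(m,st2w(p,K))-cw).ravel(),(proj(m,st2w(p,C))-cc).ravel(),(p[2]-6)/6]
    r=least_squares(f,[570,-10,3,0.25]);p=r.x
    print(p,np.degrees(p[3]),r.fun)
w=plane(m,[(331,193),(411,195),(407,249),(330,248)],p[2]+158);print(w,w.mean(0),st2w(p,(0,-90,158)))
```

```text
[566.25  -8.73   2.01   0.29] 16.33173494507236 [-1.14 -0.46  1.05  0.49 -0.76  0.73 -1.85 -1.15  0.24 -0.79 -0.79  0.26
  4.05  0.44 -2.04 -1.91 -0.92 -0.35 -0.03 -1.47  0.33  1.45  0.83  2.55
 -0.66]
[566.3   -8.59   2.27   0.28] 16.321169008359654 [-0.   -0.    0.    0.   -0.    0.   -0.   -0.    0.17 -0.86 -0.88  0.28
  3.76  0.42 -2.36 -2.03 -1.08 -0.4  -0.15 -1.52  0.2   1.42  0.67  2.52
 -0.62]
[[ 601.91  -50.98  160.27]
 [ 614.69 -105.5   160.27]
 [ 575.88 -116.82  160.27]
 [ 562.41  -62.25  160.27]] [588.72 -83.89 160.27] [[591.59 -94.96 160.27]]
```

Run:
```python
from h import *
p=[590.2,-90]
bot.move_pose([*p,185],[180,0,16.3])
f0=bot.state()["force"].copy()
z=172;L=[]
while z>88:
    bot.move_straight([*p,z],rate=80)
    s=bot.state();fz=(s["force"]-f0)[2];L.append((z,round(s["position"][2],1),round(fz,1)))
    if fz>28: break
    z-=3 if z>100 else 1.5
print(L)
bot.move_straight([*p,150],rate=200)
bot.move_pose([555,-40,270],[180,0,16.3])
m=bot.camera_model("wrist");im=bot.read_camera("wrist")
cv2.imwrite("pics/w2.png",im[:,:,::-1]);np.save("w2p.npy",m["pose"])
s=bot.state();print(s["time"],s["position"],s["force"])
```

```text
[(172, np.float64(172.0), np.float64(-1.1)), (169, np.float64(169.1), np.float64(-0.4)), (166, np.float64(166.9), np.float64(5.7)), (163, np.float64(164.1), np.float64(5.3)), (160, np.float64(161.2), np.float64(5.0)), (157, np.float64(158.2), np.float64(5.2)), (154, np.float64(155.1), np.float64(4.8)), (151, np.float64(151.8), np.float64(4.2)), (148, np.float64(148.3), np.float64(3.8)), (145, np.float64(144.9), np.float64(3.0)), (142, np.float64(141.8), np.float64(2.9)), (139, np.float64(138.7), np.float64(2.9)), (136, np.float64(135.6), np.float64(0.8)), (133, np.float64(132.6), np.float64(1.5)), (130, np.float64(129.6), np.float64(0.0)), (127, np.float64(126.6), np.float64(-0.9)), (124, np.float64(123.6), np.float64(-1.0)), (121, np.float64(120.7), np.float64(-0.0)), (118, np.float64(117.7), np.float64(-1.4)), (115, np.float64(114.7), np.float64(-0.1)), (112, np.float64(111.7), np.float64(-0.6)), (109, np.float64(108.7), np.float64(-0.6)), (106, np.float64(105.7), np.float64(-0.3)), (103, np.float64(102.7), np.float64(-1.5)), (100, np.float64(99.8), np.float64(-0.4)), (98.5, np.float64(98.4), np.float64(-1.1)), (97.0, np.float64(96.9), np.float64(-1.7)), (95.5, np.float64(95.8), np.float64(1.3)), (94.0, np.float64(95.7), np.float64(12.0)), (92.5, np.float64(95.5), np.float64(22.7)), (91.0, np.float64(95.4), np.float64(33.4))]
13.8583 [554.05 -40.04 268.48] [ 0.61 -0.4   0.29]
```

View pics/w2.png

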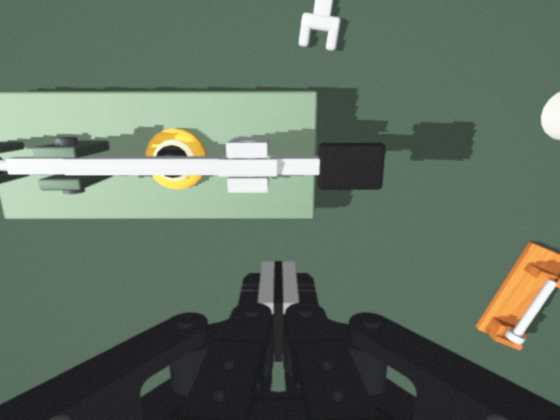

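Run:
```python
from h import *
m=dict(camera_matrix=np.load("w1.npy")[0],pose=np.load("w2p.npy"))
A=np.array([(65,-65,30),(-65,-65,30),(-65,265,30),(21,17,91.5),(21,-17,91.5),(-21,-17,91.5),(-21,17,91.5),(20,-62,89),(20,-118,89),(-20,-118,89),(-20,-62,89)],float)
c=np.array([(317,92),(314,218),(4,219),(226,142),(267.5,142),(268.5,192),(228.5,192),(319,142),(384,144),(383,190),(318,189)])
for z in(None,6.7):
    f=lambda p:np.r_[(proj(m,st2w([p[0],p[1],z or p[2],p[3]],A))-c).ravel()]
    r=least_squares(f,[570,-10,6,0.25],loss='soft_l1');p=r.x
    print(p,np.degrees(p[3]),f(p))
# pin view
bot.move_pose([455,-335,220],[180,0,-6.5]); bot.grip(60)
m=bot.camera_model("wrist");im=bot.read_camera("wrist")
cv2.imwrite("pics/w3.png",im[:,:,::-1]);np.save("w3p.npy",m["pose"])
s=bot.state();print(s["time"],s["position"],s["force"])
```

```text
[566.83  -8.23   4.39   0.29] 16.358161021577214 [ 0.6  -1.46 -0.05  0.95  0.6  -0.04  0.2   0.53 -0.93  0.53 -1.52 -0.72
 -0.42 -0.72  0.64  1.45  1.56 -0.55 -1.13 -0.46  0.21  0.54]
[567.18  -8.21   6.     0.29] 16.386644887904183 [ 0.91 -1.97  0.27  1.24 -0.88  0.4  -0.1   0.38 -0.93  0.36 -1.49 -0.54
 -0.68 -0.52  1.03  1.26  2.45 -0.78 -0.28 -0.35  0.6   0.69]
15.7083 [ 454.98 -335.03  220.  ] [ 0.29  0.36 -0.13]
```

View pics/w3.png

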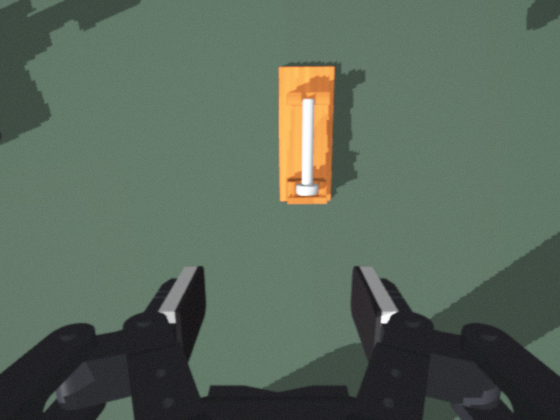

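Run:
```python
from h import *
m=dict(camera_matrix=np.load("w1.npy")[0],pose=np.load("w3p.npy"))
w=plane(m,[(307,184.5),(308,99)],36);d=(w[1]-w[0])[:2];L=np.hypot(*d);yaw=np.degrees(np.arctan2(d[1],d[0]));print(w,L,yaw)
u=d/L; mid=(w[0]+w[1])[:2]/2; g=mid-u*(37-18)
print("grasp",g)
bot.move_pose([*g,90],[180,0,yaw])
bot.move_straight([*g,14],rate=120)
bot.grip(0)
s=bot.state();print(s["time"],s["position"],s["force"],s["opening"],s["grasp_force"])
bot.move_straight([*g,110],rate=120)
bot.dwell(.1);s=bot.state();print(s["time"],s["position"],s["force"],s["opening"],s["grasp_force"])
m=bot.camera_model("wrist");im=bot.read_camera("wrist")
cv2.imwrite("pics/w4.png",im[:,:,::-1]);np.save("w4p.npy",m["pose"])
```

```text
[[ 455.79 -361.46   36.  ]
 [ 528.75 -368.99   36.  ]] 73.35088117574583 -5.891602324731974
grasp [ 473.37 -363.27]
17.6167 [ 473.7  -363.42   14.5 ] [-0.05  0.54  3.52] 7.974474187519374 58.53264033794403
18.6667 [ 472.68 -362.71  108.9 ] [ 0.21  0.03 -2.36] 7.638153798983022 58.41358959674835
```

View pics/w4.png

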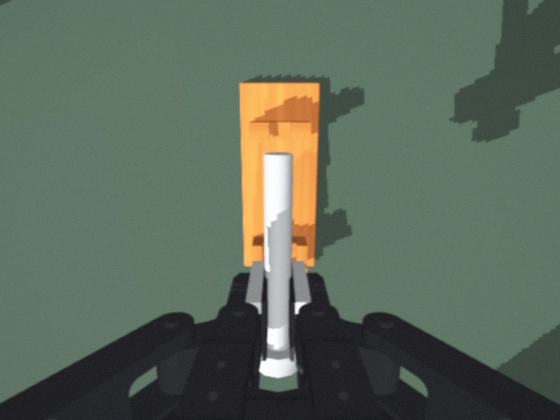

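```bash
cat >> h.py <<'E'
F=np.array([566.9,-8.2,6.3,np.radians(16.36)]);YAW=16.36
GX=56.0; GZ=17.5   # tip ahead of TCP, axis above TCP
def tcp(tipx,dy=0,dz=0): return st2w(F,(tipx-GX,dy,75+dz-GZ))[0]
def sfor(f): return R.from_euler('z',-F[3]).apply(f)
def spos(P): return R.from_euler('z',-F[3]).apply(np.asarray(P)-F[:3])
E
python3 - <<'E'
from h import *
m4=dict(camera_matrix=np.load("w1.npy")[0],pose=np.load("w4p.npy"))
yaw=np.radians(-5.89);u=np.array([np.cos(yaw),np.sin(yaw),0]);P=np.array([472.68,-362.71,108.9])
print("tip pred, sides",proj(m4,[P+56*u+[0,0,GZ+5],P+56*u+[0,0,GZ]]),"near pads top",proj(m4,[P+12*u+[0,0,GZ+5]]))
bot.move_straight([473,-363,150])
q=tcp(-33);q2=q+[0,0,50]
bot.move_pose(q2,[180,0,YAW])
bot.move_straight(q,[180,0,YAW],rate=100);bot.dwell(.3)
s=bot.state();print(s["time"],s["position"],q,s["eef_rot"],s["force"])
m=bot.camera_model("wrist");im=bot.read_camera("wrist")
cv2.imwrite("pics/w5.png",cv2.resize(im[:,:,::-1],(800,600),interpolation=cv2.INTER_CUBIC));np.save("w5p.npy",m["pose"])
C=[(21,17,91.5),(21,-17,91.5),(-21,-17,91.5),(-21,17,91.5)]
print("pred cheek px(800)",proj(m,st2w(F,C))/.7)
E
```

```text
tip pred, sides [[277.95 154.16]
 [277.95 152.31]] near pads top [[277.92 278.42]]
21.3417 [481.97 -33.18  64.34] [481.5  -33.27  63.8 ] [179.99  -0.06  16.36] [ 0.11 -0.01 -1.23]
pred cheek px(800) [[301.88 -75.19]
 [492.75 -75.09]
 [482.15 168.46]
 [312.3  168.42]]
```

View pics/w5.png

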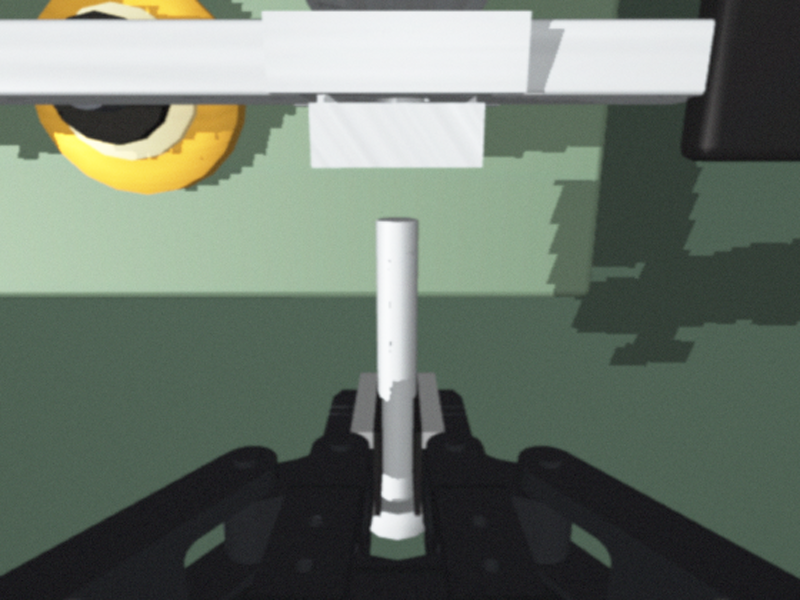

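```bash
cat >> h.py <<'E'
F[2]=6.8
def adv(x,x1,dy,dz,f0,lim=8,step=1.0,rate=40):
    """advance tip from x to x1, stop when |fx|>lim; returns x, last force"""
    f=np.zeros(3)
    while x<x1-1e-6:
        x=min(x+step,x1); bot.move_straight(tcp(x,dy,dz),rate=rate)
        s=bot.state(); f=sfor(s["force"]-f0)
        if f[0]<-lim: break
    return x,f
E
python3 - <<'E'
from h import *
f0=bot.state()["force"].copy();np.save("f0.npy",f0)
bot.move_straight(tcp(-23),rate=80);bot.dwell(.15);s=bot.state();print(sfor(s["force"]-f0),spos(s["position"])+[GX,0,GZ])
x,f=adv(-23,-12,0,0,f0);s=bot.state();print("near cheek",x,f,spos(s["position"])+[GX,0,GZ])
if x>-12.5:
    x,f=adv(x,0,0,0,f0,lim=7,step=.7);s=bot.state();print("lever",x,f,spos(s["position"])+[GX,0,GZ])
print(s["time"])
E
```

```text
[-1.39 -0.04 -0.23] [-23.33   0.06  74.89]
near cheek -12.0 [-1.01  0.8   0.16] [-11.95  -0.01  74.98]
lever 0 [-1.49 -1.4   0.14] [-0.04 -0.04 74.99]
29.0667
```

Run:
```python
from h import *
f0=np.load("f0.npy")
x,f=adv(0,22.5,0,0,f0,lim=8,step=1.5);bot.dwell(.1);s=bot.state();print(x,f,sfor(s["force"]-f0),spos(s["position"])+[GX,0,GZ],s["time"],s["opening"])
im=bot.read_camera("wrist");cv2.imwrite("pics/w6.png",cv2.resize(im[:,:,::-1],(800,600),interpolation=cv2.INTER_CUBIC))
```

```text
22.5 [-1.28 -2.2  -0.37] [-0.13 -2.2  -0.12] [22.66  0.   75.01] 32.9167 8.068848144545678
```

View pics/w6.png

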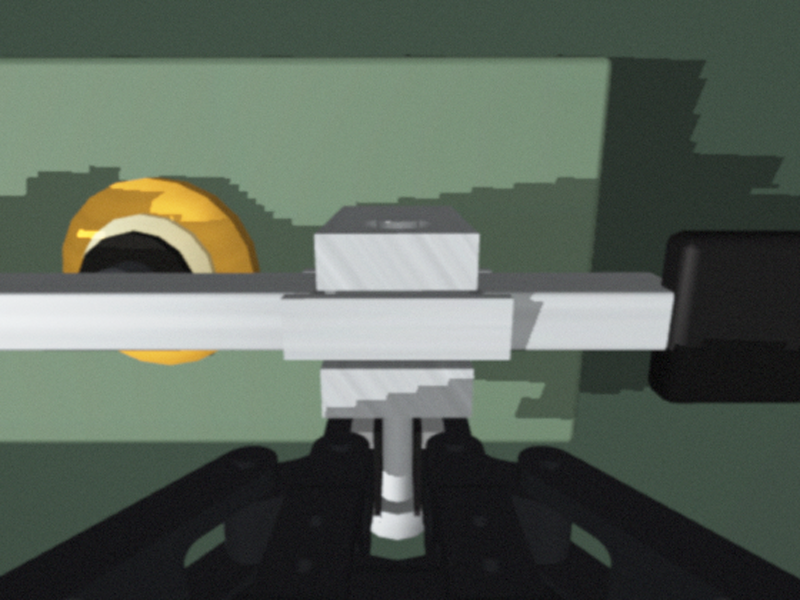

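Run:
```python
from h import *
f0=np.load("f0.npy")
bot.grip(45)
bot.move_straight(tcp(-8.5),rate=80);bot.dwell(.1)
bot.grip(0)
s=bot.state();print(s["time"],s["opening"],sfor(s["force"]-f0),spos(s["position"]))
x,f=adv(-8.5,17,0,0,f0,lim=12,step=2.5);print(x,f)
if x>16: x,f=adv(x,25,0,0,f0,lim=12,step=.8)
s=bot.state();print(s["time"],x,f,spos(s["position"]),s["opening"])
```

```text
34.425 16.429774932838352 [-0.02  0.37  1.34] [-64.07   0.01  57.6 ]
-1.0 [-15.11   0.27  11.42]
35.175 -1.0 [-15.11   0.27  11.42] [-62.76   0.22  56.37] 16.582103337313423
```

Run:
```python
from h import *
f0=np.load("f0.npy")
s=bot.state();print(sfor(s["force"]-f0),spos(s["position"]),s["time"])
bot.move_straight(tcp(-7),rate=60);bot.dwell(.1)
s=bot.state();print(sfor(s["force"]-f0),spos(s["position"]),s["time"],s["opening"],s["grasp_force"])
w=bot.read_camera("wrist")[130:420,110:450];d=bot.read_camera("side")[190:270,210:320]
a=cv2.resize(w,(586,500),interpolation=cv2.INTER_CUBIC);b=cv2.resize(d,None,fx=1.9,fy=1.9,interpolation=cv2.INTER_CUBIC)
o=np.zeros((500,800,3),np.uint8);o[:,:586]=a;o[:b.shape[0],586:586+b.shape[1]]=b
cv2.imwrite("pics/w7.png",o[:,:,::-1])
```

```text
[-15.11   0.27  11.42] [-62.76   0.22  56.37] 35.175
[-5.5  -0.96  3.38] [-63.77  -0.01  57.24] 35.525 16.554165969351708 58.88883948326111
```

View pics/w7.png

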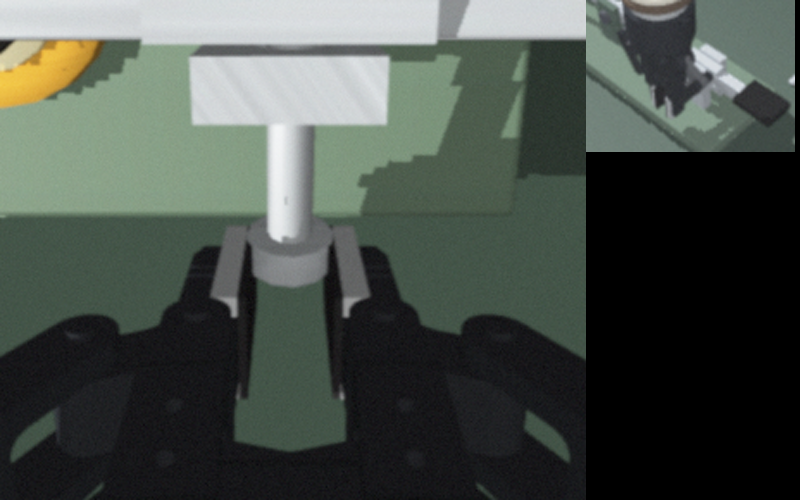

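Run:
```python
from h import *
f0=np.load("f0.npy")
dz=0;L=[]
while dz<6:
    dz+=1; bot.move_straight(tcp(-8,0,dz),rate=40); f=sfor(bot.state()["force"]-f0); L.append(f.round(1).tolist())
    if f[2]<-9: break
print(dz,L)
x=-8;dy=0;L=[];n=0
while x<25 and n<60:
    n+=1;x+=1.2; bot.move_straight(tcp(x,dy,dz),rate=40); s=bot.state();f=sfor(s["force"]-f0); p=spos(s["position"])
    L.append([round(x,1),round(dz,1)]+f.round(1).tolist()+p.round(1).tolist())
    dz+=np.clip(.12*f[2],-.7,.7); dy+=np.clip(.1*f[1],-.4,.4)
    if f[0]<-15 or np.linalg.norm(f)>20: break
for l in L: print(l)
print(s["time"],s["opening"])
```

```text
6 [[-1.5, 0.3, -0.3], [-0.4, 0.3, 0.0], [-1.2, -0.5, -0.2], [-0.6, -0.2, -0.7], [-1.3, -0.7, -1.7], [-1.4, 0.0, -1.1]]
[-6.8, 6, -0.7, -0.9, -1.0, -62.8, -0.1, 63.4]
[-5.6, np.float64(5.9), -1.3, 0.6, -1.6, -61.4, -0.1, 63.4]
[-4.4, np.float64(5.7), -0.6, 0.1, -0.9, -60.2, -0.0, 63.2]
[-3.2, np.float64(5.6), -0.5, 0.1, -1.3, -59.0, -0.0, 63.1]
[-2.0, np.float64(5.4), -1.3, -0.6, -0.8, -57.8, -0.0, 62.9]
[-0.8, np.float64(5.3), 0.3, 0.7, -0.5, -56.6, -0.1, 62.9]
[0.4, np.float64(5.3), -1.0, -0.3, -0.8, -55.4, -0.0, 62.8]
[1.6, np.float64(5.2), -0.8, -0.1, -1.6, -54.2, -0.0, 62.7]
[2.8, np.float64(5.0), -1.1, 0.3, -1.0, -53.0, 0.0, 62.5]
[4.0, np.float64(4.9), -0.5, -0.2, -0.6, -51.8, 0.0, 62.4]
[5.2, np.float64(4.8), -0.4, -0.4, -0.4, -50.6, -0.0, 62.3]
[6.4, np.float64(4.7), -1.3, -0.4, -0.6, -49.4, -0.1, 62.3]
[7.6, np.float64(4.7), -0.7, 0.3, -0.5, -48.2, -0.1, 62.2]
[8.8, np.float64(4.6), -0.8, -0.8, -0.2, -47.0, -0.1, 62.1]
[10.0, np.float64(4.6), -1.2, -0.1, 0.6, -45.8, -0.2, 62.1]
[11.2, np.float64(4.6), -0.3, 0.7, -0.9, -44.6, -0.1, 62.2]
[12.4, np.float64(4.5), -1.0, -0.9, -0.9, -43.4, -0.1, 62.1]
[13.6, np.float64(4.4), 0.2, -0.6, 0.5, -42.2, -0.2, 62.0]
[14.8, np.float64(4.5), -1.6, 0.4, -0.5, -41.0, -0.2, 62.0]
[16.0, np.float64(4.4), -1.8, 0.6, 0.1, -39.9, -0.2, 61.9]
[17.2, np.float64(4.5), -1.1, 0.4, 0.2, -38.7, -0.1, 62.0]
[18.4, np.float64(4.5), -0.5, -0.0, 0.4, -37.4, -0.1, 62.0]
[19.6, np.float64(4.5), 0.2, 0.2, 0.5, -36.2, -0.1, 62.1]
[20.8, np.float64(4.6), -0.1, 0.7, 0.1, -35.0, -0.1, 62.1]
[22.0, np.float64(4.6), -0.9, 0.1, 0.2, -33.9, -0.2, 62.1]
[23.2, np.float64(4.6), -3.8, -0.9, 3.7, -33.6, -0.1, 62.0]
[24.4, np.float64(5.1), -6.8, 0.1, 2.3, -33.5, -0.1, 62.1]
[25.6, np.float64(5.3), -9.1, -1.0, 4.3, -33.4, -0.1, 62.1]
44.125 16.638410440914356
```

Run:
```python
from h import *
f0=np.load("f0.npy")
x,f=adv(25.6,29,0,5.3,f0,lim=13,step=1);s=bot.state();print(x,f,spos(s["position"]))
bot.move_straight(tcp(22,0,4.6),rate=60);bot.dwell(.1)
bot.grip(60)
bot.move_straight(tcp(-15,0,4.6),rate=100)
bot.move_straight(tcp(-15,0,60),rate=150)
s=bot.state();print(s["time"],s["force"])
m=bot.camera_model("wrist");im=bot.read_camera("wrist")
cv2.imwrite("pics/w8.png",cv2.resize(im[:,:,::-1],(800,600),interpolation=cv2.INTER_CUBIC))
print("pred tip top / near cheek face / head top",proj(m,st2w(F,[(53,0,80),(-21,0,85),(-25,0,85),(-29,0,85)]))/.7)
```

```text
27.6 [-13.18  -0.88   9.18] [-33.39  -0.12  61.91]
46.5 [-0.25  0.02  0.56]
pred tip top / near cheek face / head top [[398.26 -30.77]
 [397.98 219.66]
 [397.97 231.8 ]
 [397.95 243.78]]
```

View pics/w8.png

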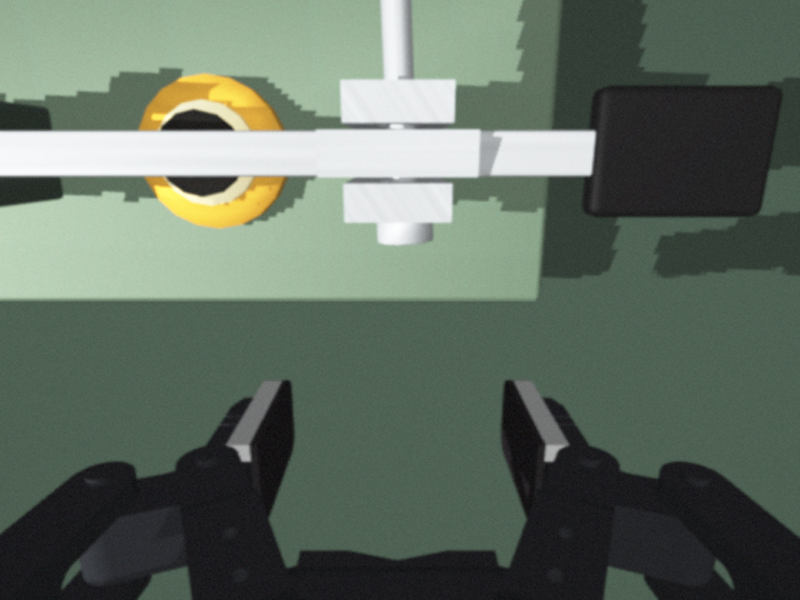

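The picture shows the pin through both cheeks and the lever. Its head is flush against the near cheek (back edge at row 244, where 243.8 was predicted), and the lever is down. I'm handing it in.

```bash
python3 -c "
from plant import bot
print(bot.finish_job())"
```

```text
the job is handed in; nothing more can be done
None
```

The job is handed in at about 46.5 s: the lever is snapped down, and the pin is through both cheeks and the lever's hole with its head against the fork, never pushed there with more than about 19 N in any reading; no verdict came back.

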